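# Check the marker pen in to its leaning tube

### The arm

A 6-joint arm with a two-finger parallel gripper is mounted at the origin on a cart in front of the work surface, level with it; the furniture and walls round the work are solid. World frame = base frame: x ahead of the robot, y to its left, z up, the work surface at z = 0. Lengths are in mm, angles in rad, forces in N, time in s.
With the tool pointing down it reaches from about 275 to 750 mm from the base axis. Payload 10.2 kg.
Tool frame: the origin (TCP) lies on the front face of the gripper's body, between the roots of the fingers; the fingertips stand 73 mm ahead of it and the grasp point (between the pads) lies 54 mm ahead of it; z points along the fingers, y is the line along which they close (so a half turn about z gives the same grasp; the last joint's range is limited). The gripper opens to 85 mm and grips with 20 to 120 N. Pads are 22 mm wide; open, the fingers measure 114 mm over their backs; the gripper's body (76 mm by 85 mm) begins 54 mm behind the grasp point. The pads swing forward as they close: fully open they stand 13 mm farther back than shut.
Start: joints at [0.989, 0.313, 1.498, -0, 1.331, -0.223], TCP at [184.367, 491.569, 303.894] pointing down, gripper open.
Joint ranges: [-2.94, 2.94], [-0.97, 2.17], [0.19, 2.56], [-1.23, 4.37], [0.02, 3.11], [-2.88, 2.88]. Speed limits (rad/s): [2.39, 2.39, 3.01, 3.14, 3.14, 3.14].

### API

Orientations are given as [roll, pitch, yaw] about the fixed x, y, z axes, in that order (R = Rz(yaw) Ry(pitch) Rx(roll)).
In Python, from rig import get_obs, get_image, get_calibration, hand_in gives the robot as it stands.
- The arm moves only by the tool carry_out, never from a script. Its argument "deltas" is a list that holds one entry, the list of rows, each a list of 5 numbers: the opening, from 0 (shut) to 1 (fully open), then the shift along the world's x, y, z in mm, then the turn about the world's z in rad. A call has 1 to 5 rows; each row is the pose to reach, as a shift and turn from the pose commanded when the call began; what a row does not reach only later rows make up. A row lasts 1/10 s, in which the tool goes at most 50 mm and 8.59 degrees, less where a joint would pass 70% of its speed; a pose out of reach is approached as far as the arm can. A call with a gripper value outside its range is refused whole. The fingers move at their own pace and stop on an object; the grip force is fixed at half the most. Time passes only in rows, so rows that repeat a pose let the fingers close. It gives the time, the measured TCP pose, the force, the opening and the grip force at its end, in the units of the state.
- get_obs(): the state, without advancing time (a new reading comes with each control period).
- get_image(name): name is "scene" or "top"; returns the picture (400x640x3 uint8, blue, green, red); there is no depth.
- get_calibration(name): a dict with "vfov" (degrees; the focal length in pixels is half the picture's height over the tangent of half this angle, whatever the lens; pixels are square), "cx", "cy" (the principal point, pixels), "R" (3x3) and "t" (3): a world point X has camera coordinates R X + t. Camera axes: x right, y down, z forward; pixel columns grow to the right and rows downward; lengths in mm; the calibration is good to about 2 mm. A picture is of the moment at which its call begins. get_calibration takes no time and is no camera call.
- hand_in(): hands the job in; it is judged then, once.
The state is a dict: "clock": time; "joint_pos": joint angles; "qd": joint speeds; "joint_efforts": joint torques, N m; "tcp_pos": TCP position; "eef_rot": TCP orientation; "force": force on the tool from outside, world axes, zero at the start; "torque": the same for the moment, N m; "grip_width": finger opening in mm; "grip_force": force on a finger pad.
Only numpy, scipy, OpenCV 4.12 (cv2) and the standard library are available. Lean on these libraries where they do the work, as an engineer would, in place of code of your own. Each camera call takes 0.05 s, during which the arm holds its last target. There are 200 camera calls.

### The job

Put the marker pen away: slide it end-down (either end first) into the leaning tube of the tool stand that is still empty, and press it firmly down until the sprung check-in plunger at the bottom of the tube has gone through its whole stroke; hold it down for a moment, without ramming it. Then let go and leave the pen standing in the tube, and do not push about or knock over the other things on the bench.

Things in the scene. Friction and masses are not known exactly. Their poses are not given: they have to be found in the camera images.
- marker_pen: the marker pen: a dark hexagonal pen, 12 x 132 x 12 mm, 14 g, lying flat on the bench. Origin under the middle of its length, on its underside as it lies (the pen's axis is 6 mm above the origin along +z); y runs along the pen, which reaches from y = -64 to y = +66 mm.
- tube_mouth (a point): centre of the open mouth of the EMPTY tube. z runs along its axis, up and out of the mouth; the tube leans 45 to 55 degrees from vertical, roughly towards the robot's left (world +y), the angle differing every time. x points farther over and down, y is level. The tube is 36 mm across at the mouth, 27 mm below; its bore narrows from 25 mm at the mouth to 16 mm at 14 mm depth and stays so.
- tube_seat (a point): point on the axis of the empty tube, 78 mm below its mouth, where the face of the sprung plunger stands when it is not pressed; same axes as tube_mouth. With the pen resting on the plunger the pen's middle is about 65 mm above this point and 52 mm of pen stick out of the mouth; with the plunger fully pressed it is 12 mm lower.
- plunger (a joint): the sprung plunger at the bottom of the empty tube: 0 m = up, 0.012 m = fully pressed. The spring needs about 3 N to start and 6 N at the end of the stroke, plus the pen's friction in the bore; it returns slowly by itself.
- full_stand: a second stand of the same make whose tube is already taken by a screwdriver, its handle sticking about 85 mm out of the mouth. Fixed. Origin in the middle of the underside, at the pivot; x points the way its tube leans (50 degrees from vertical).
- alcohol_bottle: white dispenser bottle, 64 mm across, 132 mm tall, loose; a bystander. Origin in the middle of its underside.
- screw_dish: shallow round metal dish with screws, 72 mm across, 18 mm high, loose; a bystander. Origin in the middle of its underside.
- side_cutter: pliers-like side cutter lying flat, 55 x 134 x 12 mm, loose; a bystander. Origin in the middle of its underside.
- esd_brush: flat black brush, 27 x 146 x 8 mm, loose; a bystander. Origin in the middle of its underside.
- flux_jar: small round jar with a lid, 37 mm across, 30 mm high, loose; a bystander. Origin in the middle of its underside.
- solder_sucker: pen-shaped pump tool lying flat, 20 x 182 x 24 mm, clearly thicker than the marker pen, loose; a bystander. Origin in the middle of its underside.
- tape_roll: roll of tape lying flat, 46 mm across, 19 mm high, loose; a bystander. Origin in the middle of its underside.
- free_stand: the stand that carries the empty tube (see tube_mouth). Fixed. Origin in the middle of its underside, under the pivot; x points the way its tube leans. Base plate 104 x 70 x 8 mm; two cheek plates (together 55 mm wide, 66 mm high) hold the tube by a stiff pivot 55 mm above the bench, 56 mm below the mouth along the tube.

How it is judged (in metres and radians):
On the way:
1. the pen, inside the empty tube, has pressed the plunger at least 11 mm of its 12 mm stroke, held for 0.2 s (value of joint plunger above 0.011 m and z of marker_pen in the frame of tube_seat between 0.047 and 0.08 m and x of marker_pen in the frame of tube_seat between -0.01 and 0.01 m and y of marker_pen in the frame of tube_seat between -0.01 and 0.01 m and angle between the y axis of marker_pen and the z axis of tube_seat, either way round below 0.17 rad), for 0.2 s.
At the end, for the whole second after the job is handed in: the pen stands at rest and released in the tube that was empty, along its axis (within 10 degrees, its origin within 10 mm each way of the axis), resting on or near the plunger: its middle 47 to 80 mm above the plunger's unpressed face (z of marker_pen in the frame of tube_seat between 0.047 and 0.08 m and x of marker_pen in the frame of tube_seat between -0.01 and 0.01 m and y of marker_pen in the frame of tube_seat between -0.01 and 0.01 m and angle between the y axis of marker_pen and the z axis of tube_seat, either way round below 0.17 rad and linear speed of marker_pen below 0.02 m/s and contact force between the fingers and marker_pen below 0.05 N); the robot touches nothing.
It fails at once if the pen is rammed: more than 30 N between the pen and the stand (contact force between marker_pen and free_stand above 30 N).
It fails at once if a loose bystander is pushed more than 25 mm (distance of any of alcohol_bottle, screw_dish, side_cutter, esd_brush, flux_jar, solder_sucker, tape_roll from where it was at the start of the episode above 0.025 m).
It fails at once if the bottle is knocked over (angle between alcohol_bottle's own z axis and vertical above 0.5 rad).
It also fails if it takes over 43 s, if anything falls off the work surface, if the arm or the gripper's body presses on something with over 40 N, if the wrist force passes 120 N, or if a joint passes its speed limit or range.

## Working session

There is one attempt and no reset: what is moved stays moved. The work goes in short steps, Python scripts to look and compute and a tool call to move; the robot and the scene stay as the last step left them, time stands still between calls to the robot, and variables do not carry over. Pictures are saved under pics/ and viewed, at most 10 in all, crops included, and the job is handed in when it is done.

Besides the shell and the picture viewer there is one more tool, called after "Request:" as name(argument=value, ...) on one line, values as JSON. carry_out: Moves the arm, as the interface text tells. Its arguments: {"type":"object","properties":{"deltas":{"type":"array","items":{"type":"array","items":{"type":"array","items":{"type":"number"}}}}},"required":["deltas"]}

```bash
mkdir -p pics; cat > h.py <<'E'
import numpy as np, cv2
from rig import *
def cal(n):
    c=get_calibration(n); f=200/np.tan(np.radians(c['vfov'])/2)
    return f,c['cx'],c['cy'],np.array(c['R']),np.array(c['t'])
def proj(n,X):
    f,cx,cy,R,t=cal(n); p=np.atleast_2d(X)@R.T+t
    return np.c_[f*p[:,0]/p[:,2]+cx,f*p[:,1]/p[:,2]+cy]
def ray(n,u,v):
    f,cx,cy,R,t=cal(n); return -R.T@t, R.T@np.array([(u-cx)/f,(v-cy)/f,1])
def atz(n,u,v,z):
    o,d=ray(n,u,v); return o+d*(z-o[2])/d[2]
def tri(a,b):   # a=(u,v) in top, b=(u,v) in scene; returns the point and the gap
    o1,d1=ray('top',*a);o2,d2=ray('scene',*b)
    A=np.c_[d1,-d2];s=np.linalg.lstsq(A,o2-o1,rcond=None)[0]
    p,q=o1+s[0]*d1,o2+s[1]*d2
    return (p+q)/2,np.linalg.norm(p-q)
E
python3 - <<'E'
from h import *
for n in('scene','top'):
    im=get_image(n);cv2.imwrite(f'pics/{n}0.png',im);f,cx,cy,R,t=cal(n);print(n,f,cx,cy,-R.T@t,R[2])
print(get_obs())
E
```

```text
scene 387.3957693253414 311.89754729769965 201.1555904586862 [-177.29707582 -372.73560095  510.9724264 ] [ 0.78790044  0.41838616 -0.45184723]
top 393.28050286904295 320.40538377727637 202.0643234101016 [470.29068719  26.38508805 914.02456882] [ 0.07661015 -0.00884245 -0.99702191]
{'clock': 0.1, 'joint_pos': array([ 9.88600047e-01,  3.13380633e-01,  1.49834649e+00,  3.05194206e-05,
        1.33100915e+00, -2.23398225e-01]), 'qd': array([ 0.00139731,  0.00020349, -0.00267919,  0.00017237,  0.00053356,
       -0.00260723]), 'joint_efforts': array([ 3.30143630e-03, -4.12896824e+01, -2.60138172e+01, -9.15128862e-05,
        3.05253001e-03,  6.67198819e-06]), 'tcp_pos': array([184.27693621, 491.44174615, 303.40462578]), 'eef_rot': array([-3.14048402e+00, -2.82264977e-04,  2.78278718e+00]), 'force': array([ 0.4316395 , -0.23406809, -0.37495239]), 'torque': array([ 0.03226647, -0.03701863,  0.01194004]), 'grip_force': 0.0, 'grip_width': 85.40369966611215}
```

View pics/scene0.png

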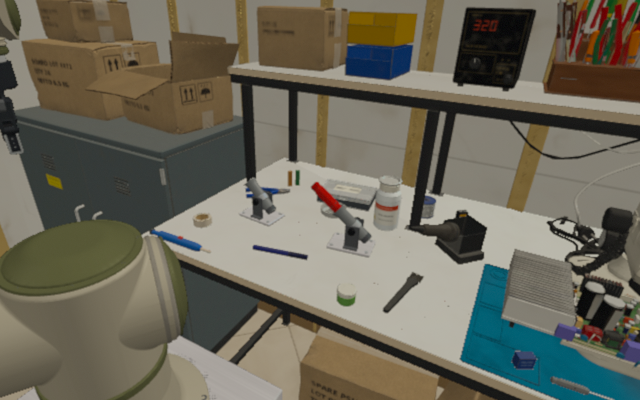

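View pics/top0.png

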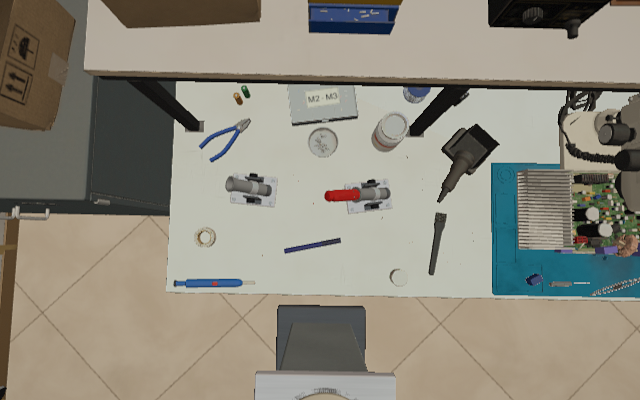

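The pen lies at top (285–341, 238–252). The empty tube's mouth is near top (232,184), and the red-handled full stand is at top (365,195). In the scene view the mouth is near (252,184) and the pen at (253–307, 246–258). Next I'll zoom in.

```bash
python3 - <<'E'
import cv2,numpy as np
a=cv2.imread('pics/top0.png')[165:260,215:405];b=cv2.imread('pics/scene0.png')[165:265,225:385]
a=cv2.resize(a,None,fx=4,fy=4,interpolation=3);b=cv2.resize(b,None,fx=4,fy=4,interpolation=3)[:, :640]
cv2.imwrite('pics/ca.png',a);cv2.imwrite('pics/cb.png',b)
E
```

```text
(no output)
```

View pics/ca.png

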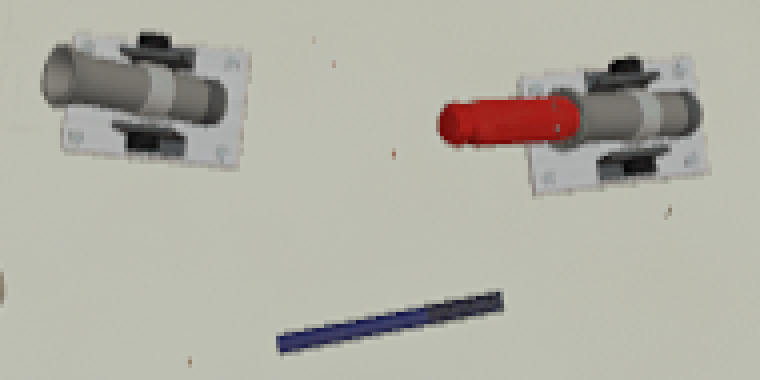

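View pics/cb.png

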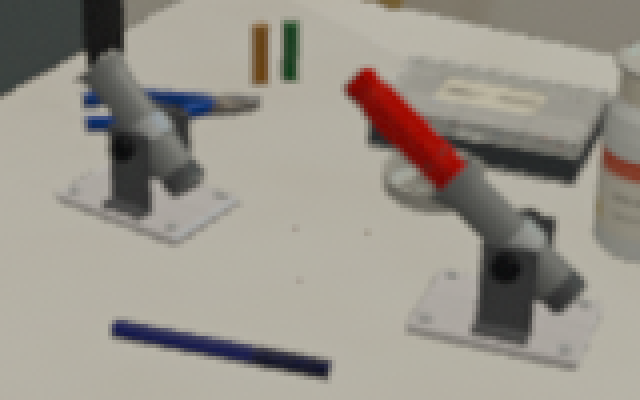

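```bash
python3 - <<'E'
from h import *
from scipy.optimize import least_squares
C=[(235,172.5),(277.5,177),(275,207),(230.5,202.5)]
P=np.array([atz('top',u,v,8) for u,v in C]);c=P.mean(0)
print('plate',P.round(1).tolist(),c,np.linalg.norm(P[0]-P[1]),np.linalg.norm(P[1]-P[2]))
d=(P[0]-P[1])+(P[3]-P[2]);yaw=np.arctan2(d[1],d[0]);print('yaw',yaw)
mt=(229.7,183.8);ms=(249.7,181.3)
def model(q):
    x,y,yw,l=q;return np.array([x,y,55])+56*np.array([np.sin(l)*np.cos(yw),np.sin(l)*np.sin(yw),np.cos(l)])
def res(q):
    m=model(q);x=np.array([np.cos(q[2]),np.sin(q[2]),0]);y=np.array([-x[1],x[0],0])
    cc=np.array([q[0],q[1],8]);K=[cc+52*x+y*s for s in(-35,35)]+[cc-52*x+35*y,cc-52*x-35*y]
    pk=proj('top',K)
    D=np.linalg.norm(pk[:,None]-np.array(C)[None],axis=2); idx=D.argmin(1)
    return np.r_[(pk-np.array(C)[idx]).ravel(),(proj('top',m)[0]-mt)*1.5,(proj('scene',m)[0]-ms)*1.5]
s=least_squares(res,[c[0],c[1],yaw,.87]);print(s.x,np.degrees(s.x[3]),s.fun.round(1),'mouth',model(s.x))
print('tri mouth',tri(mt,ms))
print('pen top',atz('top',284.3,251,6),atz('top',340.8,240,6))
print('pen scene',atz('scene',225+115/4,165+328/4,6),atz('scene',225+328/4,165+368/4,6))
# screwdriver: end top of handle
print('handle tip',tri((215+458/4,165+124/4),(225+362/4,165+85/4)), 'handle root',tri((215+570/4,165+118/4),(225+452/4,165+175/4)))
F=[atz('top',215+u/4,165+v/4,8) for u,v in((520,75),(695,55),(708,172),(535,195))];print('full',np.mean(F,0))
print('neck scene px',proj('scene',[model(s.x)]),proj('top',[model(s.x)]))
E
```

```text
plate [[604.3, 217.8, 8.0], [596.0, 119.1, 8.0], [526.2, 122.8, 8.0], [534.3, 225.5, 8.0]] [565.18107912 171.29553146   8.        ] 99.0679218646226 69.91146049484418
yaw 1.4896131198897147
[564.75324543 170.50135482   1.49306858   0.79852492] 45.75210803442897 [-0.8  0.2  0.2  0.2  0.6  0.2  1.4  0.2 -0.5 -0.3 -0.3 -0.9] mouth [567.86810464 210.49458484  94.07478988]
tri mouth (array([567.67669729, 210.04318801,  92.48606365]), np.float64(0.236770514547784))
pen top [425.77937731  98.65402262   6.        ] [453.61492048 -30.43712694   6.        ]
pen scene [425.65890227  96.74715846   6.        ] [454.26635158 -29.07661396   6.        ]
handle tip (array([542.4358841 ,   1.51984443, 138.79864789]), np.float64(0.5608664371482711)) handle root (array([550.25984356, -56.97021231,  93.04323805]), np.float64(3.209641505634721))
full [556.43192127 -93.06742451   8.        ]
neck scene px [[249.53183146 180.6818018 ]] [[229.36976251 183.58094534]]
```

Request:
carry_out(deltas=[[[1,24,-41,-12,-0.12],[1,48,-82,-24,-0.24],[1,72,-123,-36,-0.36],[1,96,-164,-48,-0.48],[1,120,-205,-60,-0.6]]])

```text
clock: 0.6
tcp_pos: [304.7, 284.8, 243.4]
eef_rot: [-3.142, 0.0, 2.178]
force: [1.4, 1.2, 0.4]
grip_width: 85.4
grip_force: 0.0
```

Request:
carry_out(deltas=[[[1,23,-41,-12,-0.08],[1,46,-82,-24,-0.16],[1,69,-123,-36,-0.24],[1,92,-164,-48,-0.32],[1,115,-205,-60,-0.394]]])

```text
clock: 1.1
tcp_pos: [419.9, 79.7, 183.4]
eef_rot: [3.142, -0.0, 1.785]
force: [1.0, 1.1, 0.5]
grip_width: 85.2
grip_force: 0.0
```

Request:
carry_out(deltas=[[[0.5,18.2,-37.6,0,0],[0.5,18.2,-37.6,-20,0],[0.5,18.2,-37.6,-50,0],[0.5,18.2,-37.6,-50,0],[0.5,18.2,-37.6,-50,0]]])

```text
clock: 1.6
tcp_pos: [437.6, 44.1, 134.3]
eef_rot: [-3.141, -0.0, 1.789]
force: [-0.6, 0.2, 1.1]
grip_width: 42.7
grip_force: 0.0
```

Request:
carry_out(deltas=[[[0.5,0,0,-30,0],[0.5,0,0,-50,0],[0.5,0,0,-58.5,0],[0.5,0,0,-58.5,0],[0,0,0,-58.5,0]]])

```text
clock: 2.1
tcp_pos: [438.2, 44.0, 76.6]
eef_rot: [3.14, 0.001, 1.789]
force: [0.4, -0.6, 0.5]
grip_width: 29.3
grip_force: 0.0
```

Request:
carry_out(deltas=[[[0,0,0,0,0],[0,0,0,0,0],[0,0,0,0,0],[0,0,0,0,0],[0,0,0,0,0]]])

```text
clock: 2.6
tcp_pos: [438.1, 43.9, 76.6]
eef_rot: [3.14, 0.001, 1.789]
force: [-2.1, 0.1, 8.5]
grip_width: 8.5
grip_force: 58.8
```

Request:
carry_out(deltas=[[[0,0,0,30,0],[0,0,0,70,0],[0,0,0,110,0],[0,0,0,150,0],[0,0,0,175,0]]])

```text
clock: 3.1
tcp_pos: [437.8, 44.0, 253.9]
eef_rot: [3.137, 0.002, 1.789]
force: [1.5, 0.7, -0.8]
grip_width: 8.1
grip_force: 59.1
```

```bash
python3 - <<'E'
from h import *
o=get_obs();print(o['tcp_pos'],o['eef_rot'],o['grip_width'])
a=get_image('top');b=get_image('scene')
g=o['tcp_pos']-[0,0,69];L=[]
for n,im in(('top',a),('scene',b)):
    u,v=proj(n,[g])[0].astype(int);print(n,u,v);L.append(cv2.resize(im[v-40:v+40,u-50:u+50],None,fx=4,fy=4,interpolation=3))
cv2.imwrite('pics/g1.png',np.hstack(L))
E
```

```text
[437.81088436  44.0117428  253.94613659] [3.13730802e+00 1.72398857e-03 1.78897784e+00] 8.135054922700817
top 306 249
scene 274 179
```

View pics/g1.png

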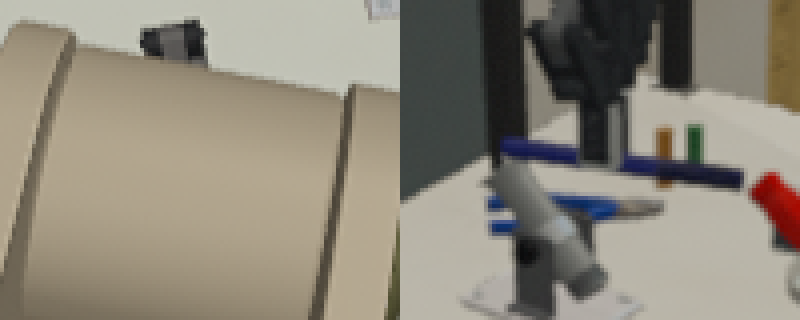

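The pen is held level near the fingertips, with the tail at scene crop (503,147) and the tip at (742,180). I'll turn it and press the tail on the fixed screwdriver handle so it tilts in the grip.

Request:
carry_out(deltas=[[[0,12,-10,0,-0.14],[0,24,-21,0,-0.28],[0,36,-32,0,-0.42],[0,48,-42,0,-0.56],[0,58.7,-52.9,0,-0.7]]])

```text
clock: 3.7
tcp_pos: [496.5, -9.3, 249.8]
eef_rot: [-3.141, 0.0, 1.083]
force: [0.5, 0.3, 0.2]
grip_width: 7.9
grip_force: 59.1
```

Request:
carry_out(deltas=[[[0,0,0,0,-0.14],[0,0,0,0,-0.28],[0,0,0,0,-0.42],[0,0,0,0,-0.56],[0,0,0,0,-0.7]]])

```text
clock: 4.2
tcp_pos: [495.9, -8.9, 249.8]
eef_rot: [-3.141, 0.001, 0.383]
force: [0.1, -0.6, -0.0]
grip_width: 8.0
grip_force: 59.1
```

Request:
carry_out(deltas=[[[0,0,0,0,-0.12],[0,0,0,0,-0.24],[0,0,0,-8,-0.24],[0,0,0,-16,-0.24],[0,0,0,-16,-0.24]]])

```text
clock: 4.7
tcp_pos: [495.7, -8.8, 232.7]
eef_rot: [-3.14, 0.003, 0.151]
force: [-0.2, 0.1, -0.2]
grip_width: 8.1
grip_force: 59.1
```

```bash
python3 - <<'E'
from h import *
o=get_obs();print(o['tcp_pos'],o['eef_rot'],o['force'],o['torque'])
a=get_image('top');b=get_image('scene');L=[]
g=o['tcp_pos']-[0,0,69]
for n,im in(('top',a),('scene',b)):
    u,v=proj(n,[g])[0].astype(int);print(n,u,v);L.append(cv2.resize(im[v-50:v+50,u-50:u+50],None,fx=4,fy=4,interpolation=3))
cv2.imwrite('pics/g2.png',np.hstack(L))
E
```

```text
[495.67132642  -8.78507542 232.729444  ] [-3.14037897e+00  2.73214767e-03  1.51098014e-01] [-0.19758057  0.05139824 -0.20725261] [-0.01973696 -0.04670094 -0.00502344]
top 334 219
scene 309 184
```

View pics/g2.png

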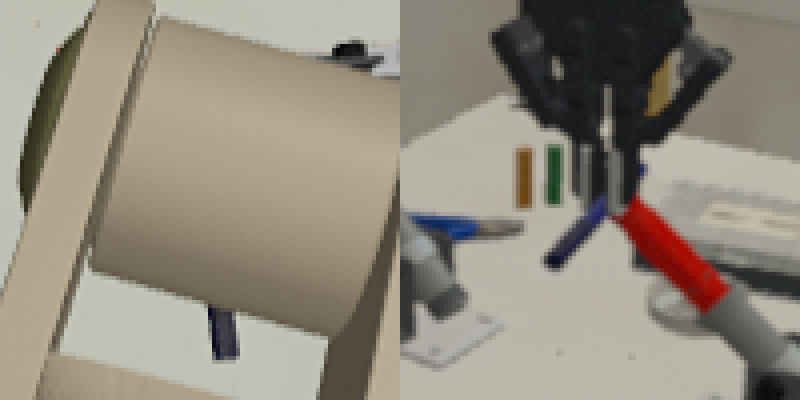

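The tip points at the robot and the tail lies above the red handle. Now I lower until it makes contact.

Request:
carry_out(deltas=[[[0,0,0,-2,0],[0,0,0,-4,0],[0,0,0,-6,0],[0,0,0,-6,0]]])

```text
clock: 5.2
tcp_pos: [496.2, -8.9, 228.1]
eef_rot: [-3.141, 0.0, 0.149]
force: [-0.2, -0.5, 0.3]
grip_width: 8.3
grip_force: 59.1
```

Request:
carry_out(deltas=[[[0,0,0,-2,0],[0,0,0,-4,0],[0,0,0,-6,0],[0,0,0,-6,0]]])

```text
clock: 5.6
tcp_pos: [496.3, -9.0, 222.6]
eef_rot: [3.141, -0.0, 0.149]
force: [-3.2, 0.3, 4.8]
grip_width: 8.4
grip_force: 59.5
```

Request:
carry_out(deltas=[[[0,0,0,-1,0],[0,0,0,-2,0],[0,0,0,-3,0],[0,0,0,-3,0]]])

```text
clock: 6.0
tcp_pos: [496.3, -9.0, 220.1]
eef_rot: [3.141, -0.001, 0.149]
force: [-5.1, -1.1, 8.8]
grip_width: 8.2
grip_force: 59.6
```

Request:
carry_out(deltas=[[[0,-0.5,0,-2,0],[0,-1,0,-4,0],[0,-1.5,0,-6,0],[0,-2,0,-8,0],[0,-2,0,-10,0]]])

```text
clock: 6.5
tcp_pos: [494.5, -9.2, 210.2]
eef_rot: [3.14, -0.001, 0.149]
force: [-5.4, -4.3, 9.0]
grip_width: 8.0
grip_force: 58.9
```

Request:
carry_out(deltas=[[[0,0,0,-2,0],[0,0,0,-4,0],[0,0,0,-6,0],[0,0,0,-8,0],[0,0,0,-10,0]]])

```text
clock: 7.0
tcp_pos: [494.6, -9.5, 200.1]
eef_rot: [3.14, -0.001, 0.148]
force: [-2.3, -5.1, 8.0]
grip_width: 7.5
grip_force: 59.0
```

Request:
carry_out(deltas=[[[0,0,0,-3,0],[0,1,0,-6,0],[0,2,0,-9,0],[0,2,0,-12.5,0],[0,2,0,-12.5,0]]])

```text
clock: 7.5
tcp_pos: [496.7, -9.6, 187.4]
eef_rot: [3.14, -0.001, 0.148]
force: [-2.4, -4.5, 6.0]
grip_width: 7.7
grip_force: 59.1
```

```bash
python3 - <<'E'
from h import *
o=get_obs();print(o['tcp_pos'],o['eef_rot'],o['force'],o['torque'])
b=get_image('scene')
u,v=proj('scene',[o['tcp_pos']-[0,0,69]])[0].astype(int);print(u,v,u-50,v-50)
cv2.imwrite('pics/g3.png',cv2.resize(b[v-50:v+50,u-50:u+50],None,fx=5,fy=5,interpolation=3))
E
```

```text
[496.71360382  -9.61845222 187.41217491] [ 3.13985095e+00 -1.45842052e-03  1.48413663e-01] [-2.36375841 -4.52259306  6.04150852] [-0.63013353  0.09553806 -0.20422157]
309 203 259 153
```

View pics/g3.png

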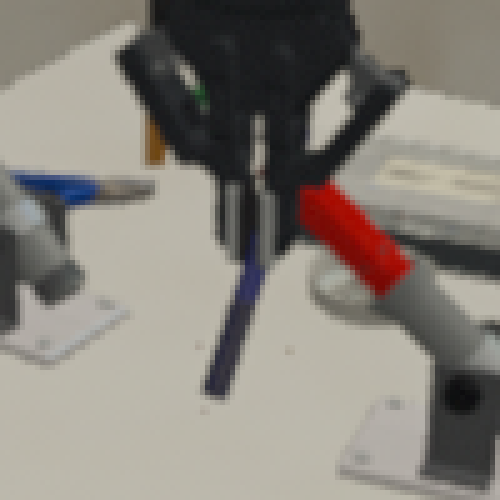

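The pen is tilted down, with its tip at crop (215,392). I'll compute the tilt from that.

```bash
cat >> h.py <<'E'
def tilt(u,v,n='scene'):
    o=get_obs();g=o['tcp_pos']-[0,0,69];yw=o['eef_rot'][2];nn=np.array([-np.sin(yw),np.cos(yw),0])
    c,d=ray(n,u,v);p=c+d*(nn@(g-c))/(nn@d);r=p-g;h=-(r@[np.cos(yw),np.sin(yw),0])
    return p,np.linalg.norm(r),np.degrees(np.arctan2(-r[2],h))
E
python3 - <<'E'
from h import *
print(tilt(302,231.4))
E
```

```text
(array([452.09067677, -16.29485806,  70.19535559]), np.float64(66.05068242134972), np.float64(46.97158928170939))
```

Request:
carry_out(deltas=[[[0,0,0,20,0],[0,-10,0,50,0.1],[0,-10,0,70,0.24],[0,-10,20,70,0.38],[0,-10,60,70,0.52]]])

```text
clock: 8.05
tcp_pos: [486.6, 50.3, 257.4]
eef_rot: [3.14, -0.001, 0.671]
force: [1.6, -0.1, -0.6]
grip_width: 7.6
grip_force: 58.8
```

Request:
carry_out(deltas=[[[0,10,40,0,0.14],[0,20,80,0,0.28],[0,30,120,0,0.42],[0,40,160,0,0.56],[0,50,180,0,0.7]]])

```text
clock: 8.55
tcp_pos: [536.1, 234.0, 256.5]
eef_rot: [-3.141, -0.0, 1.377]
force: [-0.3, -1.1, 0.3]
grip_width: 7.5
grip_force: 58.8
```

Request:
carry_out(deltas=[[[0,20,10,0,0.124],[0,25,10,0,0.124],[0,25,10,0,0.124]]])

```text
clock: 8.85
tcp_pos: [561.4, 240.7, 256.2]
eef_rot: [-3.141, 0.0, 1.49]
force: [0.0, 0.1, -0.5]
grip_width: 7.3
grip_force: 58.8
```

```bash
python3 - <<'E'
from h import *
o=get_obs();print(o['tcp_pos'],o['eef_rot'],o['force'],o['torque'])
b=get_image('scene')
cv2.imwrite('pics/s4.png',b)
u,v=proj('scene',[o['tcp_pos']-[0,0,69]])[0].astype(int);print(u,v)
cv2.imwrite('pics/g4.png',cv2.resize(b[v-40:v+80,u-60:u+60],None,fx=5,fy=5,interpolation=3))
E
```

```text
[561.40937866 240.69735561 256.24198778] [-3.14073759e+00  3.80224249e-04  1.48962345e+00] [ 0.02550956  0.06143015 -0.46972229] [-0.02792318 -0.04230802  0.06600946]
236 145
```

View pics/g4.png

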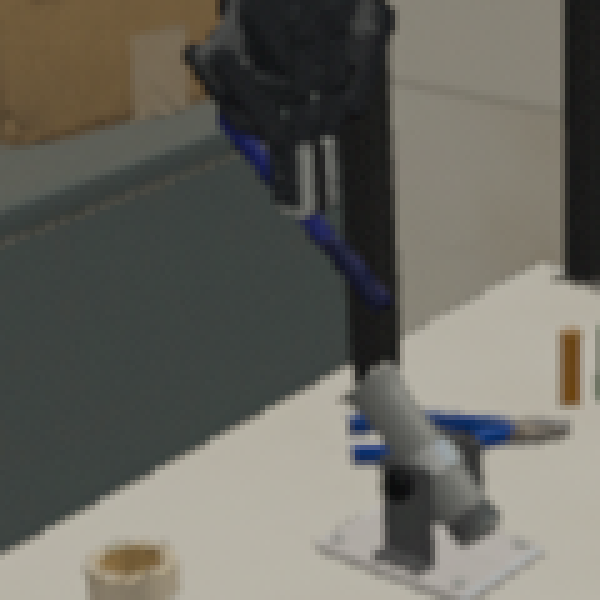

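```bash
python3 - <<'E'
from h import *
for p in((252.6,165),(221.6,130.6)): print(tilt(*p))
a=tilt(252.6,165)[0]-tilt(221.6,130.6)[0];print('pen',a,np.linalg.norm(a),np.degrees(np.arctan2(-a[2],np.hypot(*a[:2]))))
yw=1.493;nn=np.array([-np.sin(yw),np.cos(yw),0]);q=np.array([564.8,170.5,0])
def pl(u,v):
    c,d=ray('scene',u,v);return c+d*(nn@(q-c))/(nn@d)
for A,B in(((253,184),(270,205)),((250,181.4),(273,208))):
    A,B=pl(*A),pl(*B);d=A-B;print(A,B,'elev',np.degrees(np.arctan2(d[2],np.hypot(*d[:2]))),np.linalg.norm(d))
for l in (45,47,49,51):
    l=np.radians(l);u=np.array([np.sin(l)*np.cos(yw),np.sin(l)*np.sin(yw),np.cos(l)]);o=np.array([564.8,170.5,55])
    P=[o+s*u for s in(56,0,-40)];print(l,(proj('scene',P)*5-np.array([880,525])).round().tolist(),((proj('top',P)-[215,165])*4).round().tolist())
E
```

```text
(array([556.89096162, 189.66696346, 146.35879349]), np.float64(65.51426190549711), np.float64(38.90572953341191))
(array([565.05587399, 289.95518925, 216.9176398 ]), np.float64(57.69819438411958), np.float64(-149.3510238513823))
pen [  -8.16491237 -100.2882258   -70.55884631] 122.89403899472262 35.03969160226492
[567.0202899  198.98217798  87.58951979] [562.70327216 143.60289272  42.46121709] elev 39.09145200506779 71.56860751848241
[567.80282014 209.02058143  92.38177867] [561.94290189 133.84876046  36.6520776 ] elev 36.468918843299534 93.76001754827253
0.7853981633974483 [[368.0, 378.0], [429.0, 465.0], [473.0, 527.0]] [[58.0, 74.0], [146.0, 90.0], [204.0, 101.0]]
0.8203047484373349 [[367.0, 380.0], [429.0, 465.0], [474.0, 526.0]] [[56.0, 74.0], [146.0, 90.0], [205.0, 101.0]]
0.8552113334772214 [[365.0, 381.0], [429.0, 465.0], [475.0, 525.0]] [[54.0, 74.0], [146.0, 90.0], [207.0, 101.0]]
0.8901179185171081 [[363.0, 383.0], [429.0, 465.0], [477.0, 524.0]] [[53.0, 74.0], [146.0, 90.0], [208.0, 101.0]]
```

```bash
python3 - <<'E'
from h import *
b=cv2.imread('pics/s4.png').astype(int)
m=np.zeros((400,640),bool);s=(b[:,:,0]-b[:,:,2]>18)
m[125:172,215:262]=s[125:172,215:262]
for r in range(125,170): print(r,''.join('#' if x else '.' for x in m[r,215:262]))
v,u=np.nonzero(m);L=cv2.fitLine(np.c_[u,v].astype(np.float32),cv2.DIST_HUBER,0,.01,.01).ravel();print(L)
g=b.sum(2)//3
for r in range(174,214,2): print(r,*g[r,240:288])
E
```

```text
125 ...............................................
126 ...............................................
127 ...............................................
128 .....#.........................................
129 .....##........................................
130 .....###.......................................
131 ......####.....................................
132 .......######..................................
133 .......######..................................
134 ........######.................................
135 .........######................................
136 ..........#####................................
137 ...........####................................
138 ............###................................
139 .............##................................
140 .............##................................
141 ...............................................
142 ...............................................
143 ...............................................
144 ...............................................
145 ...............................................
146 ....
[... 4208 characters left out ...]
175 175 176 176 176 176 176 176 176 178 176 133 62 48 50 51 51 51 50 52 50 60 71 78 82 88 94 95 95 91 82 76 78 108 149 171 176 176 175 175 175 175 175 174 174 175 175
208 176 176 176 175 175 169 171 164 171 174 171 170 130 61 48 50 50 50 51 50 49 49 56 63 69 74 77 73 63 61 64 70 76 84 92 106 156 175 176 175 176 175 175 175 176 175 175 174
210 176 176 173 162 165 169 168 169 169 169 170 170 136 74 49 50 51 51 51 51 49 56 107 146 145 101 54 48 55 57 63 70 79 81 96 140 167 175 176 176 176 176 175 176 175 175 174 175
212 174 172 156 143 155 166 168 169 169 169 170 170 136 75 49 50 50 49 51 50 49 52 102 156 172 156 115 69 54 61 70 85 118 145 162 170 169 169 164 161 166 172 173 174 175 175 175 175
```

```bash
python3 - <<'E'
from h import *
from scipy.optimize import least_squares
V=[((496.71,-9.62,187.41),.1484,(302,231.4)),((561.41,240.70,256.24),1.4896,(252.6,165.2))]
def pt(q,t,y): 
    x=np.array([np.cos(y),np.sin(y),0]);n=np.array([-x[1],x[0],0]);return np.array(t)-q[0]*x+q[1]*n-[0,0,q[2]]
s=least_squares(lambda q:np.r_[tuple(proj('scene',pt(q,t,y))[0]-p for t,y,p in V)],[50,0,120]);print('tip a,w,h',s.x,s.fun)
t,y,_=V[1]
for w in(-6,0,6,12):
    # tail along line, with w offset; and grip row
    n=np.array([-np.sin(y),np.cos(y),0]);c,d=ray('scene',220.8,129.5);o=np.array(t)+w*n;p=c+d*(n@(o-c))/(n@d)-o;print(w,'tail a,h',-(p@[np.cos(y),np.sin(y),0]),-p[2])
f=[pt((0,0,h),t,y) for h in(60,69,73)];print(proj('scene',f))
E
```

```text
tip a,w,h [ 49.84252639  -2.00062242 112.87655727] [ 0.08584651 -0.47927035  0.25435147  0.50614044]
-6 tail a,h -58.67208177307309 39.602614825696946
0 tail a,h -52.347339214997625 37.05249066072281
6 tail a,h -46.02259665692194 34.502366495748674
12 tail a,h -39.69785409884662 31.95224233077471
[[236.44660531 142.04305652]
 [236.66574764 145.44361007]
 [236.76256445 146.94597041]]
```

Request:
carry_out(deltas=[[[0,5,20,0,0],[0,9.5,34.2,-18,0],[0,9.5,34.2,-36.5,0],[0,9.5,34.2,-36.5,0]]])

```text
clock: 9.3
tcp_pos: [569.6, 274.6, 218.1]
eef_rot: [-3.137, 0.002, 1.491]
force: [-0.6, 0.1, -0.2]
grip_width: 7.5
grip_force: 58.8
```

```bash
python3 - <<'E'
from h import *
o=get_obs();print(o['tcp_pos'],o['eef_rot'],o['force'],o['torque'])
b=get_image('scene');a=get_image('top')
cv2.imwrite('pics/s5.png',b)
A=cv2.resize(b[145:215,215:285],None,fx=6,fy=6,interpolation=3);B=cv2.resize(a[155:225,200:263],None,fx=6,fy=6,interpolation=3)
cv2.imwrite('pics/g5.png',np.hstack([A,B]))
E
```

```text
[569.55022124 274.56693336 218.07134129] [-3.13690775e+00  1.75547771e-03  1.49070608e+00] [-0.55394102  0.1068943  -0.21165081] [-0.0115879   0.03732394  0.00077565]
```

View pics/g5.png

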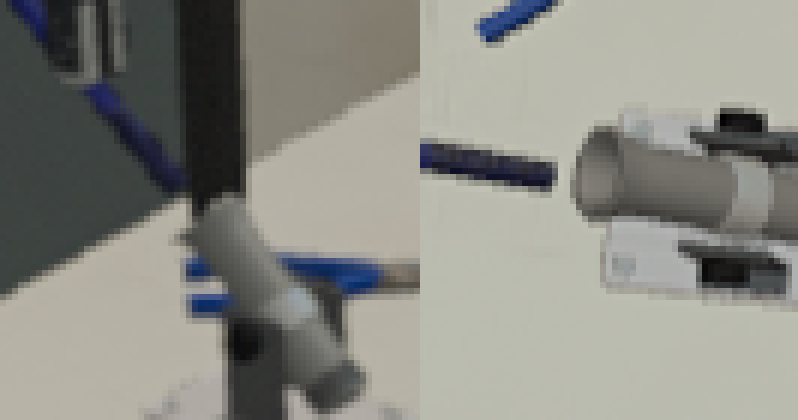

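```bash
python3 - <<'E'
from h import *
t,g=tri((222,184.3),(245.2,176.2));m,g2=tri((230.2,183.7),(249.8,181));o=get_obs()
print('tip',t,g,'mouth',m,g2,'tip-tcp',t-o['tcp_pos'])
p=tri((200+5/6,155+151/6),(215+95/6,145+93/6));print('penpoint',p,t-p[0])
d=t-p[0];print(np.degrees(np.arctan2(-d[2],np.hypot(*d[:2]))),np.arctan2(-d[1],-d[0]))
for e in (-47.5,):
    l=np.radians(47.5);u=np.array([np.sin(l)*np.cos(1.493),np.sin(l)*np.sin(1.493),np.cos(l)]);r=t-m;print('along',r@u,'perp',r-(r@u)*u)
E
```

```text
tip [565.0583804  222.58542031 105.20315855] 1.2553583555368804 mouth [567.56454658 209.08688609  93.58190904] 0.5396497432711022 tip-tcp [  -5.54256905  -52.09045013 -115.89027657]
penpoint (array([565.10146862, 260.45479351, 140.60650907]), np.float64(9.472782583112373)) [ -0.04308822 -37.8693732  -35.40335052]
43.07239680257824 1.5696585154608922
along 17.629661933985368 perp [-3.51633927  0.53989773 -0.28917746]
```

The tip is 18 mm short of the mouth and about 3 mm off in x. I'll correct that and insert.

Request:
carry_out(deltas=[[[0,3,0,0,0],[0,2.5,-5,-4.6,0],[0,2.2,-10,-9.2,0],[0,2,-15,-13.8,0],[0,2,-18,-16.6,0]]])

```text
clock: 9.9
tcp_pos: [572.6, 256.5, 203.2]
eef_rot: [-3.141, 0.0, 1.492]
force: [-0.7, -0.5, 0.3]
grip_width: 7.8
grip_force: 58.8
```

Request:
carry_out(deltas=[[[0,-0.2,-2,-1.8,0],[0,-0.4,-4,-3.7,0],[0,-0.5,-6,-5.5,0],[0,-0.6,-8,-7.4,0],[0,-0.6,-8,-7.4,0]]])

```text
clock: 10.4
tcp_pos: [572.1, 249.1, 196.1]
eef_rot: [-3.141, 0.0, 1.493]
force: [0.5, -1.1, -0.2]
grip_width: 7.2
grip_force: 58.8
```

Request:
carry_out(deltas=[[[0,-0.2,-2,-1.8,0],[0,-0.4,-4,-3.7,0],[0,-0.5,-6,-5.5,0],[0,-0.6,-8,-7.3,0],[0,-0.6,-8,-7.3,0]]])

```text
clock: 10.9
tcp_pos: [571.5, 241.0, 188.8]
eef_rot: [-3.141, 0.0, 1.492]
force: [0.9, -1.3, -0.2]
grip_width: 7.6
grip_force: 58.8
```

Request:
carry_out(deltas=[[[0,-0.2,-2,-1.8,0],[0,-0.4,-4,-3.6,0],[0,-0.5,-6,-5.5,0],[0,-0.6,-8,-7.3,0],[0,-0.6,-8,-7.3,0]]])

```text
clock: 11.4
tcp_pos: [570.9, 233.0, 181.5]
eef_rot: [-3.141, 0.0, 1.493]
force: [0.0, -0.4, 0.2]
grip_width: 7.6
grip_force: 58.8
```

Request:
carry_out(deltas=[[[0,-0.2,-2.5,-2.3,0],[0,-0.4,-5,-4.6,0],[0,-0.6,-7.5,-6.9,0],[0,-0.8,-10,-9.1,0],[0,-0.8,-10,-9.1,0]]])

```text
clock: 11.9
tcp_pos: [570.1, 222.9, 172.3]
eef_rot: [-3.141, 0.0, 1.492]
force: [0.1, 0.7, -0.6]
grip_width: 7.5
grip_force: 58.8
```

Request:
carry_out(deltas=[[[0.1,0,0,0,0],[0.2,0,0,0,0],[0.35,0,0,0,0],[0.35,0,0,0,0],[0.35,0,0,0,0]]])

```text
clock: 12.4
tcp_pos: [570.2, 223.3, 172.7]
eef_rot: [3.142, 0.0, 1.493]
force: [0.1, -0.1, 0.2]
grip_width: 29.9
grip_force: 0.0
```

```bash
python3 - <<'E'
from h import *
o=get_obs();print(o['tcp_pos'],o['force'])
b=get_image('scene');cv2.imwrite('pics/s6.png',b);b=b.astype(int)
m=b[:,:,0]-b[:,:,2]>18
for r in range(140,190): print(r,''.join('#' if x else '.' for x in m[r,210:262]))
E
```

```text
[570.15642088 223.31752253 172.73477573] [ 0.11772846 -0.09586438  0.16265091]
140 ....................................................
141 ....................................................
142 ....................................................
143 ....................................................
144 ....................................................
145 ....................................................
146 ....................................................
147 ....................................................
148 ....................................................
149 ....................................................
150 ....................................................
151 ....................................................
152 ....................................................
153 ....................................................
154 ....................................................
155 ....................................................
156 ....................................................
157 ................................................
[... 1128 characters left out ...]
##..............
178 ....................................###.............
179 ....................................###.............
180 ....................................###.............
181 .....................................#..............
182 ....................................................
183 ....................................................
184 ....................................................
185 ....................................................
186 ....................................................
187 ...................................................#
188 ....................................###.............
189 ....................................####............
```

```bash
python3 - <<'E'
from h import *
l=np.radians(47.5);u=np.array([np.sin(l)*np.cos(1.493),np.sin(l)*np.sin(1.493),np.cos(l)]);m=np.array([567.7,209.7,93.4])
for s in(40,46,52,58,64,80): print(s,proj('scene',[m+s*u+6*np.array([0,-.68,.73]),m+s*u,m+s*u-6*np.array([0,-.68,.73])]).round(1).tolist())
E
```

```text
40 [[241.9, 167.7], [240.8, 168.9], [239.6, 170.1]]
46 [[240.6, 165.9], [239.4, 167.1], [238.3, 168.3]]
52 [[239.2, 164.0], [238.1, 165.3], [237.0, 166.5]]
58 [[237.9, 162.2], [236.7, 163.5], [235.6, 164.7]]
64 [[236.5, 160.4], [235.4, 161.7], [234.3, 162.9]]
80 [[232.9, 155.6], [231.8, 156.9], [230.7, 158.1]]
```

```bash
python3 - <<'E'
from h import *
yw=1.493;nn=np.array([-np.sin(yw),np.cos(yw),0]);m=np.array([567.7,209.7,93.4])
for p in((232.3,165.5),(233.5,166.5),(234.5,167.5)):
    c,d=ray('scene',*p);r=c+d*(nn@(m-c))/(nn@d)-m;print(r,np.linalg.norm(r),np.degrees(np.arctan2(r[2],np.hypot(*r[:2]))))
E
```

```text
[ 4.62565406 59.3385135  29.49832853] 66.42745852496043 26.363744217967362
[ 4.3018216  55.18434718 27.6352234 ] 61.86698162851922 26.531371782272643
[ 4.03579119 51.77167324 25.5984995 ] 57.895396515541854 26.241195351748647
```

Request:
carry_out(deltas=[[[0.5,0,0,5,0],[0.5,0,0,30,0],[0.5,0,0,60,0],[0.5,0,45,70,0],[0.5,0,90,70,0]]])

```text
clock: 12.95
tcp_pos: [570.9, 313.9, 245.8]
eef_rot: [3.137, -0.002, 1.49]
force: [0.1, 0.6, 0.6]
grip_width: 42.9
grip_force: 0.0
```

```bash
python3 - <<'E'
from h import *
o=get_obs();print(o['tcp_pos'],o['force'])
b=get_image('scene');a=get_image('top')
cv2.imwrite('pics/s7.png',b);cv2.imwrite('pics/t7.png',a)
A=cv2.resize(b[150:216,215:281],None,fx=6,fy=6,interpolation=3);B=cv2.resize(a[155:221,190:256],None,fx=6,fy=6,interpolation=3)
cv2.imwrite('pics/g7.png',np.hstack([A,B]))
E
```

```text
[570.91039141 313.88015339 245.8074588 ] [0.09655319 0.5567176  0.64592456]
```

View pics/g7.png

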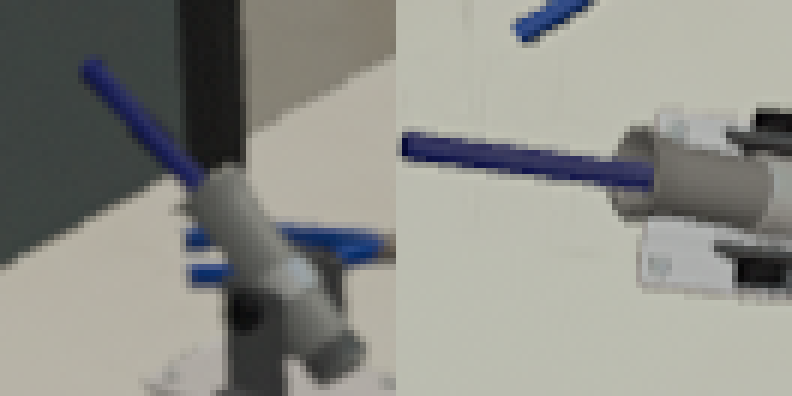

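The pen is in the tube but stuck about halfway, with its tail at scene (230,161) and top (191,179). I'll regrip near the tail and push it along the axis.

```bash
python3 - <<'E'
from h import *
b=cv2.imread('pics/s7.png').astype(int);a=cv2.imread('pics/t7.png').astype(int)
def line(im,x0,x1,y0,y1):
    m=im[:,:,0]-im[:,:,2]>18;k=np.zeros_like(m);k[y0:y1,x0:x1]=m[y0:y1,x0:x1];v,u=np.nonzero(k)
    L=cv2.fitLine(np.c_[u,v].astype(np.float32),cv2.DIST_HUBER,0,.01,.01).ravel();s=(u-L[2])*L[0]+(v-L[3])*L[1]
    return L[2:]+np.outer([s.min(),s.max()],L[:2])
S=line(b,222,248,155,182);T=line(a,180,232,170,192);print(S,T)
# plane intersection: pen axis line from two view planes
n=[]
for nm,P in(('scene',S),('top',T)):
    o,d1=ray(nm,*P[0]);_,d2=ray(nm,*P[1]);k=np.cross(d1,d2);k/=np.linalg.norm(k);n.append((k,k@o))
d=np.cross(n[0][0],n[1][0]);d/=np.linalg.norm(d);d*=np.sign(d[1])
print('dir',d,'elev',np.degrees(np.arcsin(d[2])),'yaw',np.arctan2(d[1],d[0]))
t,g=tri(T[0],S[0]);print('tail',t,g);m=np.array([567.7,209.7,93.4]);print('out',np.linalg.norm(t-m),t-m)
for l in(46,48,50):
    l=np.radians(l);u=np.array([np.sin(l)*np.cos(1.493),np.sin(l)*np.sin(1.493),np.cos(l)]);r=t-m;print(r@u,r-(r@u)*u)
E
```

```text
[[228.94543012 159.96115583]
 [247.61215287 180.44207207]] [[190.89600686 178.77907478]
 [231.24494439 184.16497711]]
dir [0.03536657 0.80869927 0.58715816] elev 35.95560066887013 yaw 1.5270915133548184
tail [570.44970194 277.33520567 137.50755945] 0.3505590947595
out 80.79330855525411 [ 2.74970194 67.63520567 44.10755945]
79.29894899987791 [ -1.68355035  10.76484793 -10.97811924]
79.78325676201555 [-1.85823093  8.52402183 -9.27785953]
80.17036091545727 [-2.02326835  6.40689966 -7.42495521]
```

Request:
carry_out(deltas=[[[0.5,0,-30,0,0],[0.5,-0.4,-53.8,0,0],[0.5,-0.4,-53.8,-25,0],[0.5,-0.4,-53.8,-45,0],[0.4,-0.4,-53.8,-51,0]]])

```text
clock: 13.55
tcp_pos: [569.2, 258.7, 189.9]
eef_rot: [-3.138, 0.001, 1.492]
force: [0.2, -0.4, 0.1]
grip_width: 34.5
grip_force: 0.0
```

Request:
carry_out(deltas=[[[0,0,0,0,0],[0,0,0,0,0],[0,0,0,0,0],[0,0,0,0,0],[0,0,0,0,0]]])

```text
clock: 14.05
tcp_pos: [570.0, 259.6, 192.4]
eef_rot: [3.14, -0.001, 1.493]
force: [0.4, 0.7, 2.1]
grip_width: 8.2
grip_force: 58.7
```

Request:
carry_out(deltas=[[[0,0.1,-3,0,0],[0,0.2,-6,0,0],[0,0.3,-9,-0.2,0],[0,0.5,-13,-0.6,0],[0,0.5,-13,-0.6,0]]])

```text
clock: 14.55
tcp_pos: [570.2, 246.0, 190.8]
eef_rot: [-3.141, -0.0, 1.492]
force: [-0.3, 1.7, -2.7]
grip_width: 8.1
grip_force: 58.4
```

Low forces, so I keep pushing along the axis.

Request:
carry_out(deltas=[[[0,-0.2,-2.2,-2,0],[0,-0.4,-4.4,-4,0],[0,-0.5,-6.6,-6,0],[0,-0.6,-7.4,-6.7,0],[0,-0.6,-7.4,-6.7,0]]])

```text
clock: 15.05
tcp_pos: [569.6, 238.9, 184.2]
eef_rot: [-3.141, 0.0, 1.493]
force: [0.1, 3.1, -1.5]
grip_width: 7.8
grip_force: 58.5
```

Request:
carry_out(deltas=[[[0,-0.1,-1.5,-1.3,0],[0,-0.2,-3,-2.7,0],[0,-0.3,-4.4,-4,0],[0,-0.3,-4.4,-4,0]]])

```text
clock: 15.45
tcp_pos: [569.4, 234.5, 180.3]
eef_rot: [-3.142, -0.0, 1.493]
force: [0.9, 4.1, -1.2]
grip_width: 7.9
grip_force: 58.6
```

Request:
carry_out(deltas=[[[0,-0.1,-1.1,-1,0],[0,-0.2,-2.2,-2,0],[0,-0.3,-3,-2.7,0],[0,-0.3,-3,-2.7,0]]])

```text
clock: 15.85
tcp_pos: [569.2, 232.0, 178.1]
eef_rot: [3.141, -0.001, 1.493]
force: [-0.5, 6.4, 1.0]
grip_width: 7.7
grip_force: 58.8
```

Request:
carry_out(deltas=[[[0,-0.1,-1.1,-1,0],[0,-0.2,-2.2,-2,0],[0,-0.3,-3,-2.7,0],[0,-0.3,-3,-2.7,0]]])

```text
clock: 16.25
tcp_pos: [569.0, 229.1, 175.5]
eef_rot: [3.14, -0.001, 1.493]
force: [0.6, 6.8, 2.1]
grip_width: 8.2
grip_force: 58.9
```

Request:
carry_out(deltas=[[[0,-0.1,-1.1,-1,0],[0,-0.2,-2.2,-2,0],[0,-0.2,-2.2,-2,0]]])

```text
clock: 16.55
tcp_pos: [568.8, 227.0, 173.6]
eef_rot: [3.14, -0.002, 1.493]
force: [-0.1, 8.4, 2.0]
grip_width: 8.1
grip_force: 58.9
```

Request:
carry_out(deltas=[[[0,-0.1,-0.75,-0.7,0],[0,-0.1,-1.5,-1.35,0],[0,-0.1,-1.5,-1.35,0]]])

```text
clock: 16.85
tcp_pos: [568.7, 225.7, 172.4]
eef_rot: [3.14, -0.002, 1.493]
force: [-0.8, 8.6, 1.6]
grip_width: 8.0
grip_force: 59.0
```

Request:
carry_out(deltas=[[[0,-0.1,-0.75,-0.7,0],[0,-0.1,-1.5,-1.35,0],[0,-0.1,-1.5,-1.35,0]]])

```text
clock: 17.15
tcp_pos: [569.0, 225.3, 172.2]
eef_rot: [3.138, -0.005, 1.493]
force: [0.1, 14.8, 8.1]
grip_width: 7.9
grip_force: 59.5
```

Request:
carry_out(deltas=[[[0,0,0,0,0],[0,0,0,0,0],[0,0,0,0,0],[0,0,0,0,0]]])

```text
clock: 17.55
tcp_pos: [568.9, 225.3, 172.2]
eef_rot: [3.138, -0.005, 1.493]
force: [0.2, 14.8, 7.1]
grip_width: 8.4
grip_force: 59.4
```

```bash
python3 - <<'E'
from h import *
o=get_obs();print(o['tcp_pos'],o['force'])
b=get_image('scene');cv2.imwrite('pics/s8.png',b);b=b.astype(int)
m=b[:,:,0]-b[:,:,2]>18
for r in range(155,186): print(r,''.join('#' if x else '.' for x in m[r,222:262]))
yw=1.493;nn=np.array([-np.sin(yw),np.cos(yw),0]);M=np.array([567.7,209.7,93.4])
v,u=np.nonzero(m[155:176,222:250]);i=u.argmin();
for p in((u[i]+222,v[i]+155),):
    c,d=ray('scene',*p);r=c+d*(nn@(M-c))/(nn@d)-M;print(p,r,np.linalg.norm(r))
E
```

```text
[568.94718264 225.31304997 172.2086175 ] [ 0.17434251 14.76471988  7.08965921]
155 ........................................
156 ........................................
157 ........................................
158 ........................................
159 ........................................
160 ........................................
161 ........................................
162 ........................................
163 ........................................
164 ........................................
165 ........................................
166 ........................................
167 ........................................
168 ........................................
169 ........................................
170 ........................................
171 ........................................
172 ........................................
173 ........................................
174 ........................................
175 ........................................
176 ........................................
177 ..........................#.............
178 .........................##.............
179 ........................###.............
180 ........................###.............
181 ........................................
182 ........................................
183 ........................................
184 ........................................
185 ........................................Traceback (most recent call last):
  File "<stdin>", line 7, in <module>
ValueError: attempt to get argmin of an empty sequence
```

Request:
carry_out(deltas=[[[0.1,0,0,0,0],[0.3,0,0,0,0],[0.5,0,0,3,0],[0.5,0,0,40,0],[0.5,0,0,75,0]]])

```text
clock: 18.1
tcp_pos: [568.1, 222.6, 245.7]
eef_rot: [-3.139, 0.002, 1.492]
force: [0.7, 0.4, 0.8]
grip_width: 42.6
grip_force: 0.0
```

```bash
cat > m.py <<'E'
from h import *
b=get_image('scene');o=get_obs();print(o['clock'],o['tcp_pos'],o['force']);cv2.imwrite('pics/s9.png',b);b=b.astype(int)
m=b[:,:,0]-b[:,:,2]>18
for r in range(158,186): print(r,''.join('#' if x else '.' for x in m[r,226:256]))
yw=1.493;nn=np.array([-np.sin(yw),np.cos(yw),0]);M=np.array([567.7,209.7,93.4])
k=np.zeros_like(m);k[150:183,222:252]=m[150:183,222:252];v,u=np.nonzero(k)
L=cv2.fitLine(np.c_[u,v].astype(np.float32),cv2.DIST_HUBER,0,.01,.01).ravel();s=(u-L[2])*L[0]+(v-L[3])*L[1]
def pl(p):
    c,d=ray('scene',*p);return c+d*(nn@(M-c))/(nn@d)-M
A,B=[pl(L[2:]+q*L[:2]) for q in(s.min(),s.max())];e=A-B
print('tail',A,np.linalg.norm(A),'elev',np.degrees(np.arctan2(e[2],np.hypot(*e[:2]))),'at mouth',B)
E
python3 m.py
```

```text
18.15 [569.72052334 223.05285615 252.7075766 ] [0.96836058 0.78633587 5.70271143]
158 ..............................
159 ..............................
160 ..............................
161 ..............................
162 ..............................
163 ..............................
164 ..............................
165 ...........##.................
166 ..........####................
167 ..........#####...............
168 ..........#####...............
169 ..........######..............
170 ...........######.............
171 ............######............
172 .............######...........
173 ..............#####...........
174 ...............#####..........
175 ...............######.........
176 ................######........
177 .................#####........
178 ..................#####.......
179 ...................####.......
180 ....................###.......
181 ..............................
182 ..............................
183 ..............................
184 ..............................
185 ..............................
tail [ 3.52593605 45.23118274 32.38397009] 55.740592352327084 elev 38.93334963478702 at mouth [0.49915788 6.40326452 0.92129499]
```

Request:
carry_out(deltas=[[[0.5,0,0,0,0],[0.5,0,0,0,0],[0.5,0,0,0,0],[0.5,0,0,0,0],[0.5,0,0,0,0]]])

```text
clock: 18.65
tcp_pos: [568.2, 223.4, 244.6]
eef_rot: [-3.14, 0.0, 1.493]
force: [0.6, 0.4, -0.4]
grip_width: 42.5
grip_force: 0.0
```

```bash
python3 m.py | grep -v '\.\.\.'
```

```text
18.7 [568.30088205 223.42599283 244.80659522] [-0.42764006 -0.13456235 -0.54575394]
tail [ 3.48566065 44.71452452 32.87430372] 55.60807835522037 elev 40.38941736461403 at mouth [0.53289041 6.83599    0.55144183]
```

At rest, about 53–55 mm sticks out. I'll do one confirming press with the grip closer to the tail, so the fingers are well clear of the rim.

Request:
carry_out(deltas=[[[0.5,1.3,17.1,0,0],[0.5,1.3,17.1,-25,0],[0.5,1.3,17.1,-48,0],[0.5,1.3,17.1,-58.8,0],[0.3,1.3,17.1,-58.8,0]]])

```text
clock: 19.2
tcp_pos: [569.2, 241.0, 185.1]
eef_rot: [-3.139, 0.001, 1.493]
force: [-0.1, -0.4, 0.4]
grip_width: 29.0
grip_force: 0.0
```

Request:
carry_out(deltas=[[[0,0,0,0,0],[0,0,0,0,0],[0,0,0,0,0],[0,0,0,0,0]]])

```text
clock: 19.6
tcp_pos: [570.0, 240.9, 187.5]
eef_rot: [3.14, -0.001, 1.493]
force: [0.6, 1.5, 2.4]
grip_width: 7.7
grip_force: 58.8
```

Request:
carry_out(deltas=[[[0,-0.1,-1.5,-1.3,0],[0,-0.2,-3,-2.7,0],[0,-0.3,-4.4,-4,0],[0,-0.3,-4.4,-4,0]]])

```text
clock: 20.0
tcp_pos: [569.7, 236.2, 183.2]
eef_rot: [3.14, -0.001, 1.493]
force: [-0.0, 1.6, 6.2]
grip_width: 7.7
grip_force: 59.2
```

Request:
carry_out(deltas=[[[0,-0.1,-1.5,-1.3,0],[0,-0.2,-3,-2.7,0],[0,-0.2,-3,-2.7,0]]])

```text
clock: 20.3
tcp_pos: [569.7, 233.4, 180.9]
eef_rot: [3.139, -0.001, 1.493]
force: [1.2, 3.1, 7.7]
grip_width: 7.3
grip_force: 59.3
```

Request:
carry_out(deltas=[[[0,0,-0.75,-0.7,0],[0,-0.1,-1.5,-1.4,0],[0,-0.1,-1.5,-1.4,0]]])

```text
clock: 20.6
tcp_pos: [569.7, 232.1, 179.9]
eef_rot: [3.138, -0.002, 1.493]
force: [0.3, 4.8, 9.0]
grip_width: 7.5
grip_force: 59.5
```

Request:
carry_out(deltas=[[[0,0,-0.75,-0.7,0],[0,-0.1,-1.1,-1,0],[0,-0.1,-1.1,-1,0]]])

```text
clock: 20.9
tcp_pos: [569.7, 231.5, 179.4]
eef_rot: [3.138, -0.003, 1.493]
force: [-0.3, 7.0, 12.1]
grip_width: 7.3
grip_force: 59.8
```

Request:
carry_out(deltas=[[[0,0,-0.6,-0.5,0],[0,0,-0.6,-0.5,0],[0,0,-0.6,-0.5,0],[0,0,-0.6,-0.5,0],[0,0,-0.6,-0.5,0]]])

```text
clock: 21.4
tcp_pos: [569.8, 231.4, 179.4]
eef_rot: [3.137, -0.004, 1.493]
force: [-0.9, 10.0, 14.9]
grip_width: 7.4
grip_force: 60.0
```

Request:
carry_out(deltas=[[[0.1,0,0,0,0],[0.3,0,0,0,0],[0.5,0,0,3,0],[0.5,0,0,40,0],[0.5,0,0,85,0]]])

```text
clock: 21.9
tcp_pos: [568.2, 229.3, 260.9]
eef_rot: [-3.136, 0.002, 1.492]
force: [-0.0, -0.6, 1.6]
grip_width: 42.8
grip_force: 0.0
```

Request:
carry_out(deltas=[[[0.5,0,0,0,0],[0.5,0,0,0,0],[0.5,0,0,0,0],[0.5,0,0,0,0],[0.5,0,0,0,0]]])

```text
clock: 22.4
tcp_pos: [568.8, 229.8, 260.9]
eef_rot: [-3.14, 0.001, 1.493]
force: [-0.5, -0.3, -0.6]
grip_width: 43.0
grip_force: 0.0
```

```bash
python3 m.py
```

```text
22.45 [568.86356989 229.88728083 261.09476739] [ 0.05385979 -0.01345901  0.06168795]
158 ..............................
159 ..............................
160 ..............................
161 ..............................
162 ..............................
163 ..............................
164 ..............................
165 ..............................
166 ...........###................
167 ..........#####...............
168 ..........#####...............
169 ..........######..............
170 ...........######.............
171 ............######............
172 .............######...........
173 ..............#####...........
174 ..............######..........
175 ...............######.........
176 ................######........
177 .................#####........
178 ..................#####.......
179 ...................####.......
180 ....................###.......
181 ..............................
182 ..............................
183 ..............................
184 ..............................
185 ..............................
tail [ 3.41893861 43.85860514 30.83773246] 53.72366452244501 elev 38.51194477786546 at mouth [0.49811751 6.38991852 0.93058016]
```

Full stroke confirmed: a hard stop about 12 mm below the resting position. The pen stands in the tube and the gripper is clear of it.

```bash
python3 -c "
from rig import hand_in
print(hand_in())"
```

```text
the job is handed in; nothing more can be done
None
```

I slid the pen into the empty tube, pressed the plunger to its hard stop twice (about 12 mm of travel, at most about 18 N along the tube), let go, and handed in at about 22.5 s; hand-in returned no verdict.

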